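# Release and unload the sample carrier

## Robot

A 6-joint arm with a two-finger parallel gripper is mounted at the origin on a cart in front of the work surface, level with it; the furniture and walls round the work are solid. World frame = base frame: x ahead of the robot, y to its left, z up, the work surface at z = 0. Lengths are in m, angles in rad, forces in N, time in s.
With the tool pointing down it reaches from about 0.25 to 0.775 m from the base axis. Payload 4 kg.
Tool frame: the origin (TCP) lies on the mounting face of the last link; the fingertips stand 199 mm ahead of it and the grasp point (between the pads) lies manip.grasp_offset ahead of it (manip.grasp_offset is the distance from the TCP to the grasp point, in m); x points along the fingers, z is the direction in which the jaws open and shut, and the axes are right-handed (so a half turn about x gives the same grasp; the last joint's range is limited). The gripper opens to 94 mm and grips with 3 to 60 N. Pads are 16 mm wide; open, the fingers measure 119 mm over their backs; the gripper's body (75 mm by 177 mm) begins 78 mm behind the grasp point.
Start: joints at [-1.402, 0.087, 1.371, -0, 1.684, -0.103], TCP at [0.148, -0.53, 0.405] pointing down, gripper open.
Joint ranges: [-3.1, 3.1], [-0.76, 2.03], [0.27, 2.55], [-1.08, 4.22], [0.17, 2.65], [-2.57, 2.57]. Speed limits (rad/s): [2.79, 2.79, 3.14, 3.14, 3.14, 3.14].

## Interface

Orientations are given as a rotation vector (axis times angle).
In Python, from cell import manip, cams gives the robot as it stands.
- The arm moves only by the tool step_arm, never from a script. Its argument "plan" is one flat list of numbers, 7 for each row, row after row: the shift along the tool's x, y, z in cm, then the turn, a rotation vector about the tool's x, y, z in degrees, then the gripper command: -1 is shut, 1 is fully open, values between are in proportion. In form: [dx, dy, dz, rx, ry, rz, fingers, dx, dy, dz, rx, ry, rz, fingers, ...]. A call has 1 to 5 rows; each row shifts and turns the pose as measured when the row begins, along the tool's axes as they then stand; what a row does not reach is not made up. A row lasts 1/10 s, in which the tool goes at most 50 mm and 8.59 degrees, less where a joint would pass 70% of its speed; a pose out of reach is approached as far as the arm can. A call with a gripper value outside its range is refused whole. The fingers move at their own pace and stop on an object; "grip_force" is the grip in N (left out, the last holds). Time passes only in rows, so rows that do not move let the fingers close. It gives the time, the measured TCP pose, the force and the opening at its end, in the units of the state.
- manip.get_obs(): the state, without advancing time (a new reading comes with each control period).
- cams.grab_frame(name): name is "scene" or "top"; returns the picture (384x512x3 uint8, red, green, blue); there is no depth.
- cams.camera_model(name): a dict with "fx", "fy", "cx", "cy" (pixels), "R" (3x3) and "t" (3): a world point X has camera coordinates R X + t. Camera axes: x right, y down, z forward; pixel columns grow to the right and rows downward; lengths in m; the calibration is good to about 2 mm. A picture is of the moment at which its call begins. camera_model takes no time and is no camera call.
- manip.close_job(): hands the job in, once; it reports no verdict.
The state is a dict: "time_s": time; "joints": joint angles; "qd": joint speeds; "effort": joint torques, N m; "eef_pos": TCP position; "tcp_rot": TCP orientation; "wrist_force": force on the tool from outside, world axes, zero at the start; "ft_torque": the same for the moment, N m; "opening": finger opening in m.
Only numpy, scipy, OpenCV 4.12 (cv2) and the standard library are available. Lean on these libraries where they do the work, as an engineer would, in place of code of your own. Each camera call takes 0.05 s, during which the arm holds its last target.

## Task

The sample carrier is pinned in its loading dock by the spring-loaded index plunger with the black T-handle: pull the T-handle up, turn it a quarter turn and let it down so that the plunger stays latched up by itself. Then slide the carrier out of the dock by its bow handle and, keeping it level so that the sample disc stays in its pocket, set it down flat inside the shallow grey tray, lengthwise. Leave the plunger latched up.

Things in the scene. Friction and masses are not known exactly. Their poses are not given: they have to be found in the camera images.
- dock: fixed loading dock: grey base plate 178 x 96 mm, top at 12 mm, two low steel guide rails, grey portal near its rear end. Origin at bench level under the middle of the loaded carrier's handle; x points to the rear (portal), z up. The carrier can leave only along -x (front open, 1.5 mm play to the rails each side); its rear end is under the portal until slid out by 36 mm, then it can be lifted
- sleeve_top (a point): centre of the top of the plunger's fixed steel sleeve (30 mm diameter, 66 mm above the bench), on the plunger's vertical axis, which lies 72 mm behind the dock's origin (dock x = +72 mm, y = 0). The grey portal under it is 36 mm long, 96 mm wide, top 43 mm above the bench. x, y, z as the dock's
- tee_center (a point): centre of the plunger's black T-handle, a bar 62 mm long, 13 mm thick and 20 mm high, 88 mm above the bench when the plunger is down (12 mm of air between bar and sleeve). This frame turns and rises with the handle: x along the bar, y across its thickness, z up. At the start the bar lies along the dock's x (within about 0.1 rad)
- plunger (a joint): lift of the plunger in m: 0 = down, pin 8 mm deep in the carrier's hole; stop at 0.019; latched up = about 0.0125. The spring pulls it down with about 9 N at the bottom and 16 N at the top. A cross pin under the handle sits in two deep slots of the sleeve and blocks any turning until lifted by 0.015
- knob (a joint): turn of the T-handle in rad, 0 = bar along the dock (slots), positive anticlockwise from above, limits -1.75 and +1.75; either way works. Lifted by over 0.015, turned by 1.2 to 1.75 and let down, its cross pin rests in a shallow seat (2 mm deep) of the sleeve and the plunger stays up at about 0.0125 by itself; let go at less than 0.4 it snaps down
- carrier_grip (a point): centre of the black bow handle on the loose sample carrier, a bare steel-grey metal plate 180 x 64 x 10 mm, about 0.4 kg. Grip bar 60 mm long (x), 12 mm thick (y), 14 mm high; fingers close on it along y. The point is over the plate's middle, 36 mm above its underside and 26 mm above its top (bar top 34 mm above it). x along the plate to the end with the index hole (72 mm away), z up
- disc_center (a point): centre of the loose metal sample disc (40 mm diameter, 9 mm thick) that lies in a round pocket (43 mm wide, 5 mm deep) in the carrier's front half, 55 mm from the handle's middle towards -x
- tray_floor (a point): centre of the inner floor (4 mm above the bench) of the fixed shallow grey plastic tray, 220 x 100 mm outside, 212 x 92 mm inside, rim 16 mm above the bench; x along its length, y across, z up
Things that resemble listed ones, but are neither listed nor needed, are in the scene too. There is more than one size of the part that bears disc_center; the job needs the middle-sized.

How it is judged:
On the way, in this order (a step that is already met when the one before it is completed fails the run):
1. the plunger stands latched up (lifted by at least 10 mm and turned by at least 1.0 rad) with the fingers off it (value of joint plunger above 0.01 m and (value of joint knob above 1 rad or value of joint knob below -1 rad) and contact force between the fingers and plunger below 0.3 N), for 0.3 s.
2. the carrier is out of the dock (its handle at least 0.1 m from the loaded place) (horizontal distance between carrier_grip and dock above 0.1 m), for 0.2 s.
At the end, for the whole second after the job is handed in: Plunger still latched up (10 mm or more, turned 1.0 rad or more); carrier flat (0.06 rad) on the tray floor inside the rim, lengthwise either way round (0.25 rad), handle within 22 mm along and 20 mm across of the tray middle; disc in its pocket (5 mm); all at rest (value of joint plunger above 0.01 m and (value of joint knob above 1 rad or value of joint knob below -1 rad) and x of carrier_grip in the frame of tray_floor between -0.022 and 0.022 m and y of carrier_grip in the frame of tray_floor between -0.02 and 0.02 m and z of carrier_grip in the frame of tray_floor between 0.031 and 0.041 m and angle between carrier_grip's own z axis and vertical below 0.06 rad and angle between the x axis of carrier_grip and the x axis of tray_floor, either way round below 0.25 rad and x of disc_center in the frame of carrier_grip between -0.06 and -0.05 m and y of disc_center in the frame of carrier_grip between -0.005 and 0.005 m and z of disc_center in the frame of carrier_grip between -0.0305 and -0.0225 m and linear speed of each of carrier, disc below 0.02 m/s); the robot touches nothing.
It fails at once if the carrier is tipped by more than 0.45 rad (angle between carrier_grip's own z axis and vertical above 0.45 rad).
It fails at once if the disc leaves its pocket (distance between disc_center and carrier_grip above 0.072 m).
It also fails if it takes over 64 s, if anything falls off the work surface, if the arm or the gripper's body presses on something with over 40 N, if the wrist force passes 120 N, or if a joint passes its speed limit or range.

## Working session

There is one attempt and no reset: what is moved stays moved. The work goes in short steps, Python scripts to look and compute and a tool call to move; the robot and the scene stay as the last step left them, time stands still between calls to the robot, and variables do not carry over. Pictures are saved under pics/ and viewed, and the job is handed in when it is done.

Besides the shell and the picture viewer there is one more tool, called after "Call:" in YAML: its name, and indented under it one key for each argument. step_arm: Moves the arm, as the interface text tells. Its arguments: {"type":"object","properties":{"plan":{"type":"array","items":{"type":"number"}},"grip_force":{"type":"number"}},"required":["plan"]}

```bash
mkdir -p pics; ls
python3 - <<'E'
from cell import manip, cams
import cv2, numpy as np
for n in ("scene","top"):
    f=cams.grab_frame(n); cv2.imwrite(f"pics/{n}0.png",f[:,:,::-1])
    m=cams.camera_model(n); print(n,{k:np.round(v,4).tolist() for k,v in m.items()})
print(manip.get_obs(), manip.grasp_offset)
E
```

```text
pics
scene {'fx': 498.3042, 'fy': 498.3042, 'cx': 262.0166, 'cy': 185.9686, 'R': [[-0.7491, -0.6624, -0.0127], [-0.4162, 0.4855, -0.7688], [0.5154, -0.5706, -0.6393]], 't': [0.345, 0.3102, 0.6432]}
top {'fx': 378.5086, 'fy': 378.5086, 'cx': 259.0056, 'cy': 178.288, 'R': [[-0.0094, -0.9999, -0.0136], [-0.9917, 0.0111, -0.1278], [0.1279, 0.0123, -0.9917]], 't': [-0.0211, 0.5507, 0.855]}
{'time_s': 0.1, 'joints': array([-1.40207842e+00,  8.78740006e-02,  1.37209880e+00, -1.84419644e-05,
        1.68362136e+00, -1.03091374e-01]), 'qd': array([ 1.37537157e-03, -1.80716293e-03, -3.02196536e-03, -9.20526255e-04,
        4.09730619e-04, -5.76917395e-06]), 'effort': array([ 1.14844046e-03, -3.41252697e+01, -3.03301835e+01,  7.19168410e-02,
        3.04329791e-02, -9.09880214e-05]), 'eef_pos': array([ 0.14764046, -0.52970231,  0.40362691]), 'tcp_rot': array([ 1.00801895,  1.32711774, -1.00576353]), 'wrist_force': array([-0.89613332,  0.37729613, -0.97363821]), 'ft_torque': array([ 0.00044305, -0.0112767 , -0.02057313]), 'opening': 0.09408798539159015} 0.1804
```

View pics/scene0.png

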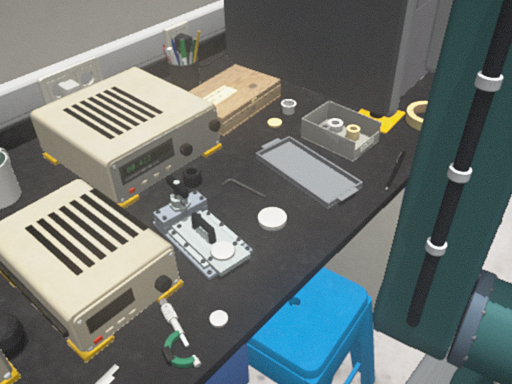

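View pics/top0.png

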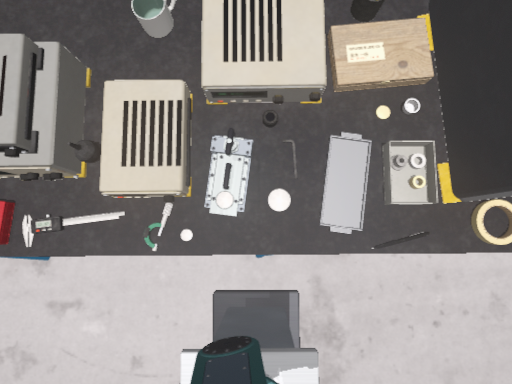

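Run:
```python
import cv2
a=cv2.imread("pics/top0.png")[110:250,190:390]; cv2.imwrite("pics/t1.png",cv2.resize(a,None,fx=4,fy=4,interpolation=cv2.INTER_CUBIC))
a=cv2.imread("pics/scene0.png")[150:290,130:290]; cv2.imwrite("pics/s1.png",cv2.resize(a,None,fx=4,fy=4,interpolation=cv2.INTER_CUBIC))
```

```text
(no output)
```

View pics/t1.png

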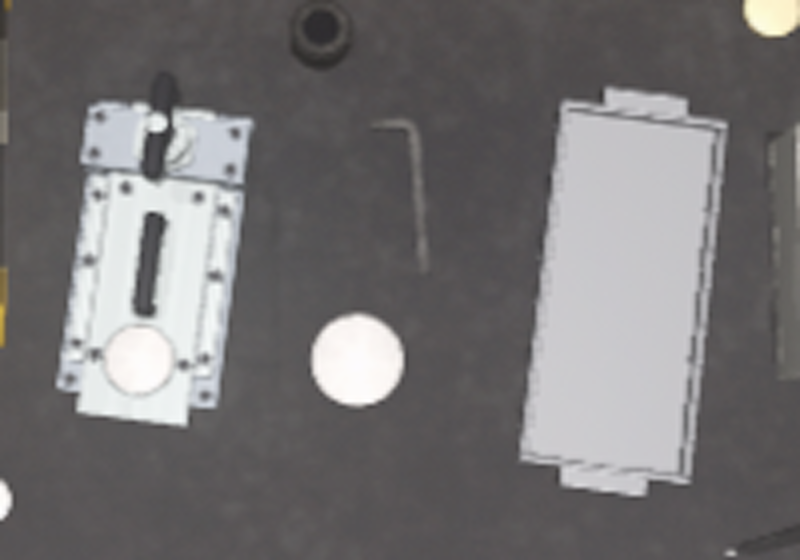

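View pics/s1.png

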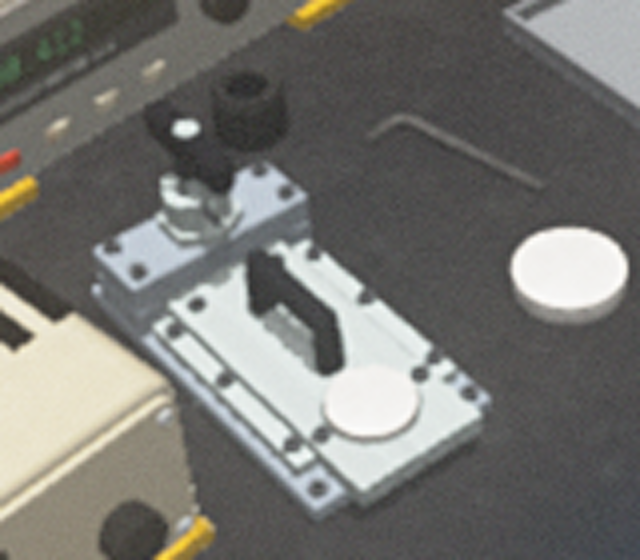

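```bash
cat > h.py <<'E'
import numpy as np
from scipy.optimize import least_squares
from cell import cams
M={n:cams.camera_model(n) for n in("top","scene")}
def proj(n,X):
    m=M[n];c=np.asarray(m["R"])@np.asarray(X).T+np.asarray(m["t"])[:,None]
    return np.array([m["fx"]*c[0]/c[2]+m["cx"],m["fy"]*c[1]/c[2]+m["cy"]]).T
def back(n,uv,z):
    m=M[n];R=np.asarray(m["R"]);o=-R.T@m["t"];d=R.T@np.array([(uv[0]-m["cx"])/m["fx"],(uv[1]-m["cy"])/m["fy"],1])
    return o+d*(z-o[2])/d[2]
def fit(obs,x0):
    # obs: (cam, local xyz mm, uv)
    def w(p,L):
        c,s=np.cos(p[2]),np.sin(p[2]);L=np.array(L)/1000
        return np.array([p[0]+c*L[0]-s*L[1],p[1]+s*L[0]+c*L[1],L[2]])
    f=lambda p:np.concatenate([proj(n,w(p,L)[None])[0]-uv for n,L,uv in obs])
    r=least_squares(f,x0,loss="soft_l1");return r.x,r.fun.reshape(-1,2)
T=lambda u,v:np.array([190+(u+.5)/4-.5,110+(v+.5)/4-.5])
S=lambda u,v:np.array([130+(u+.5)/4-.5,150+(v+.5)/4-.5])
E
python3 - <<'E'
from h import *
np.set_printoptions(precision=4,suppress=True)
o=[("top",(90,48,43),T(88,103)),("top",(90,-48,43),T(254,119)),("top",(54,-48,43),T(244,184)),
("top",(-90,32,22),T(78,410)),("top",(-90,-32,22),T(187,426)),("top",(30,0,56),T(155,213)),("top",(-30,0,56),T(145,315)),("top",(-55,0,26),T(139,360)),
("scene",(90,48,43),S(95,248)),("scene",(90,-48,43),S(268,165)),("scene",(54,-48,43),S(308,195)),("scene",(54,48,43),S(130,288)),
("scene",(-90,-32,22),S(483,422)),("scene",(-90,32,22),S(362,495)),("scene",(-55,0,26),S(370,400))]
g=back("top",T(150,264),.056);print(g)
for nm in (None,"top","scene"):
    p,r=fit([q for q in o if nm in(None,q[0])],[g[0],g[1],0]);print(nm,p);
    if nm is None: print(r)
print("tee",back("top",T(164,75),.098),back("top",T(152,180),.098))
tr=[("top",(110,50,16),T(563,100)),("top",(110,-50,16),T(728,122)),("top",(-110,-50,16),T(690,484)),("top",(-110,50,16),T(520,460))]
print("tray",fit(tr,[g[0],g[1]-.3,0]))
E
```

```text
[0.5548 0.0463 0.056 ]
None [ 0.5558  0.048  -0.1396]
[[ 0.6111  0.6639]
 [-0.7325  1.6925]
 [-0.255   0.3262]
 [-0.0548  0.7268]
 [-0.5052  0.2487]
 [-0.1623 -0.4357]
 [-1.3274 -0.3171]
 [-0.0021  0.1764]
 [-0.8509 -0.1598]
 [-0.4326 -1.936 ]
 [ 0.5917 -0.1168]
 [ 0.9645  0.201 ]
 [-0.4561 -1.8441]
 [-0.2628 -1.0418]
 [ 0.3096 -0.2265]]
top [ 0.5566  0.0473 -0.1357]
scene [ 0.5545  0.0491 -0.1448]
tee [0.655  0.0346 0.098 ] [0.5957 0.0412 0.098 ]
tray (array([ 0.5421, -0.2345, -0.1491]), array([[ 0.1019, -0.098 ],
       [-0.0648, -0.1251],
       [-0.1125,  0.0847],
       [ 0.0765,  0.1276]]))
```

Run:
```python
from h import *
np.set_printoptions(precision=4,suppress=True)
def tri(a,b):
    f=lambda X:np.concatenate([proj("scene",X[None])[0]-a,proj("top",X[None])[0]-b])
    r=least_squares(f,[.6,0,.1]);return r.x,r.fun
print(tri((80,183),(189,81)));print(tri((172,247),(188,192)))
print("rear box", tri((108,157),(206,90)),tri((216,108),(325,90)))
from scipy.spatial.transform import Rotation as R
from cell import manip
o=manip.get_obs();print(R.from_rotvec(o["tcp_rot"]).as_matrix())
```

```text
(array([0.7801, 0.1383, 0.0745]), array([ 1.9776,  0.4681, -1.9164, -1.7543]))
(array([0.5215, 0.1365, 0.0822]), array([ 2.5715,  0.3427, -2.5457, -2.6863]))
rear box (array([0.739 , 0.0911, 0.127 ]), array([ 2.6852,  0.5719, -2.4562, -2.3217])) (array([ 0.7393, -0.1742,  0.1076]), array([ 1.2112,  0.1291, -0.8649, -0.9478]))
[[-0.0004  0.9633  0.2685]
 [ 0.002   0.2685 -0.9633]
 [-1.      0.0002 -0.002 ]]
```

Run:
```python
import cv2
a=cv2.imread("pics/scene0.png")[50:250,0:260]; cv2.imwrite("pics/s2.png",cv2.resize(a,None,fx=3,fy=3,interpolation=cv2.INTER_CUBIC))
```

```text
(no output)
```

View pics/s2.png

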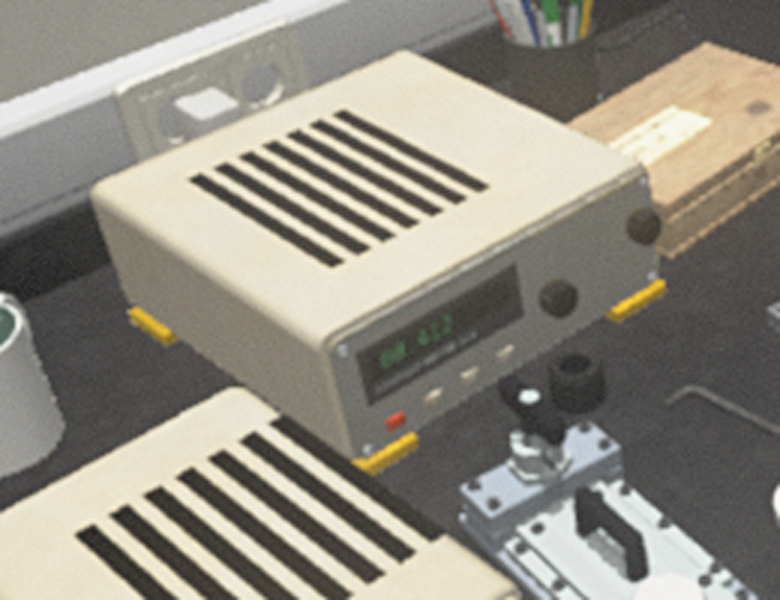

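Call:
step_arm:
  plan: [0,0,0,7.5,0,0,1,0,0,0,7.5,0,0,1,0,0,0,7.5,0,0,1,0,2.7,-4.1,0,0,0,1,0,2.7,-4.1,0,0,0,1]

```text
time_s: 0.6
eef_pos: [0.2105, -0.4576, 0.3989]
tcp_rot: [1.322, 1.146, -1.316]
wrist_force: [0.2, 0.8, 0.6]
opening: 0.094
```

Call:
step_arm:
  plan: [0,2.7,-4.1,0,0,0,1,0,2.7,-4.1,0,0,0,1,0,2.7,-4.1,0,0,0,1,0,2.7,-4.1,0,0,0,1,0,2.7,-4.1,0,0,0,1]

```text
time_s: 1.1
eef_pos: [0.3763, -0.2692, 0.3973]
tcp_rot: [1.327, 1.147, -1.319]
wrist_force: [0.2, -0.6, 0.4]
opening: 0.0942
```

```bash
cat >> h.py <<'E'
from cell import manip
from scipy.spatial.transform import Rotation as Rot
def togo(x,y,z,yaw):
    """grasp-point target, bar yaw; prints shift (cm, tool axes) and turn (deg, tool axes)"""
    o=manip.get_obs();A=Rot.from_rotvec(o["tcp_rot"]).as_matrix()
    g=o["eef_pos"]+A[:,0]*manip.grasp_offset
    yz=yaw-np.pi/2; zc=np.array([np.cos(yz),np.sin(yz),0]);xc=np.array([0,0,-1.]);B=np.stack([xc,np.cross(zc,xc),zc],1)
    tcp=np.array([x,y,z])-xc*manip.grasp_offset
    print("t",round(o["time_s"],2),"grasp",np.round(g,4),"yaw",round(float(np.arctan2(A[1,2],A[0,2])+np.pi/2),4),"tilt",np.round(A[2,1:],4),"q",np.round(o["joints"],2),"open",round(o["opening"],4),"F",np.round(o["wrist_force"],1))
    print(" shift cm(now axes)",np.round(A.T@(tcp-o["eef_pos"])*100,2),"(final axes)",np.round(B.T@(tcp-o["eef_pos"])*100,2),"turn deg",np.round(np.degrees(Rot.from_matrix(A.T@B).as_rotvec()),2))
E
python3 -c "
from h import *
togo(.626,.038,.2,-.12)"
```

```text
t 1.1 grasp [ 0.3754 -0.2668  0.2169] yaw -0.1521 tilt [-0.0069 -0.0121] q [-0.75 -0.1   1.57  0.01  1.68  0.98] open 0.0942 F [ 0.2 -0.6  0.4]
 shift cm(now axes) [  1.96  20.04 -34.12] (final axes) [  1.69  21.11 -33.49] turn deg [-1.83 -0.7   0.38]
```

Call:
step_arm:
  plan: [0,2.5,-4.2,0,0,0,1,0,2.5,-4.2,0,0,0,1,0,2.5,-4.2,0,0,0,1,0,2.5,-4.2,0,0,0,1,0,2.5,-4.2,0,0,0,1]

```text
time_s: 1.6
eef_pos: [0.5331, -0.0743, 0.3969]
tcp_rot: [1.326, 1.149, -1.32]
wrist_force: [-0.5, 0.5, 0.3]
opening: 0.0935
```

Call:
step_arm:
  plan: [0,2.5,-4.2,0,0,0,1,0,2.5,-4.2,0,0,0,1,0,0,0,-1.8,-0.7,0.4,1]

```text
time_s: 1.9
eef_pos: [0.5981, 0.0079, 0.3939]
tcp_rot: [1.29, 1.159, -1.295]
wrist_force: [0.1, -0.2, -0.4]
opening: 0.0939
```

```bash
python3 -c "
from h import *
togo(.626,.038,.125,-.12)
import cv2
for n in ('scene','top'):
    f=cams.grab_frame(n);cv2.imwrite(f'pics/{n}1.png',f[:,:,::-1])
a=cv2.imread('pics/scene1.png')[90:290,100:300]; cv2.imwrite('pics/s3.png',cv2.resize(a,None,fx=3,fy=3,interpolation=cv2.INTER_CUBIC))
"
```

```text
t 1.9 grasp [0.597  0.0082 0.2135] yaw -0.1126 tilt [-0.0058 -0.001 ] q [-0.08  0.2   1.27  0.    1.68  1.6 ] open 0.0939 F [ 0.1 -0.2 -0.4]
 shift cm(now axes) [ 8.84  2.49 -3.3 ] (final axes) [ 8.85  2.41 -3.33] turn deg [ 0.43 -0.06  0.33]
```

View pics/s3.png

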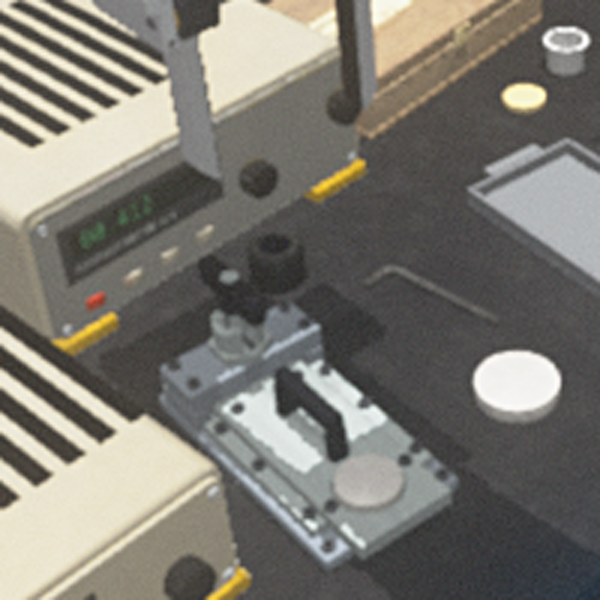

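Call:
step_arm:
  plan: [2.5,1.2,-1.7,0.4,0,0.3,1,2.5,1.2,-1.7,0,0,0,1,2.5,0,0,0,0,0,1,1.2,0,0,0,0,0,1,0,0,0,0,0,0,1]

```text
time_s: 2.5
eef_pos: [0.6217, 0.0286, 0.3081]
tcp_rot: [1.306, 1.137, -1.309]
wrist_force: [-0.9, 0.3, 0.5]
opening: 0.0942
```

```bash
python3 -c "
from h import *
togo(.6265,.038,.092,-.12)
import cv2
for n in ('scene','top'):
    f=cams.grab_frame(n);cv2.imwrite(f'pics/{n}2.png',f[:,:,::-1])
a=cv2.imread('pics/scene2.png')[130:250,130:250]; cv2.imwrite('pics/s4.png',cv2.resize(a,None,fx=5,fy=5,interpolation=cv2.INTER_CUBIC))
"
```

```text
t 2.5 grasp [0.622  0.0277 0.1277] yaw -0.1356 tilt [0.0023 0.0046] q [-0.04  0.28  1.34 -0.    1.52  1.66] open 0.0942 F [-0.9  0.3  0.5]
 shift cm(now axes) [ 3.56  0.34 -1.01] (final axes) [ 3.57  0.37 -0.99] turn deg [-0.89  0.27 -0.13]
```

View pics/s4.png

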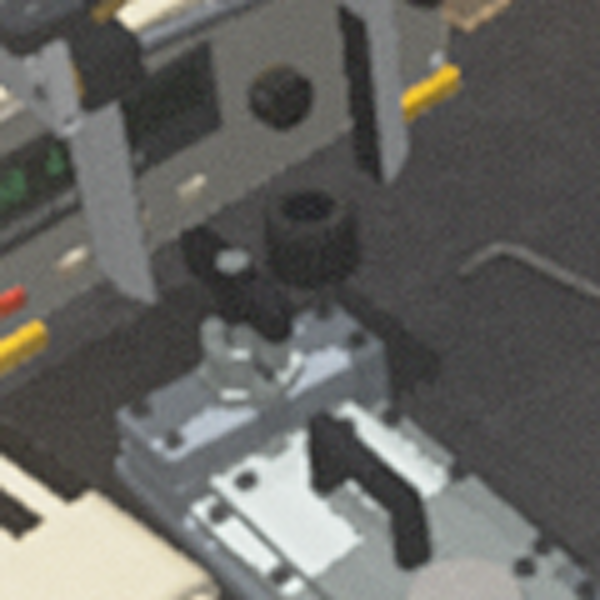

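```bash
python3 -c "
from h import *
print(back('scene',(130+232/5-.4,130+262/5-.4),.1), proj('scene',np.array([[.6265,.038,.1]])),back('top',T(158,122),.1))"
```

```text
[0.62505581 0.04082972 0.1       ] [[176.67898402 180.89292317]] [0.62786901 0.03769704 0.1       ]
```

Call:
step_arm:
  plan: [1.0,0.3,-1.0,-0.5,0,0,1,1.0,0,0,0,0,0,1,1.0,0,0,0,0,0,1,0.5,0,0,0,0,0,1,0,0,0,0,0,0,1]

```text
time_s: 3.1
eef_pos: [0.6278, 0.0379, 0.2775]
tcp_rot: [1.306, 1.132, -1.294]
wrist_force: [0.1, -0.0, 0.3]
opening: 0.094
```

```bash
python3 -c "
from h import *
togo(.6265,.038,.092,-.12)"
```

```text
t 3.1 grasp [0.6303 0.0369 0.0971] yaw -0.1274 tilt [0.0144 0.0035] q [-0.03  0.31  1.36 -0.    1.45  1.67] open 0.094 F [ 0.1 -0.   0.3]
 shift cm(now axes) [ 0.51 -0.14  0.  ] (final axes) [ 0.51 -0.13  0.  ] turn deg [-0.42  0.21 -0.82]
```

Call:
step_arm:
  plan: [0.5,-0.2,-0.1,-0.4,0.2,-0.8,1,0,0,0,0,0,0,-1,0,0,0,0,0,0,-1,0,0,0,0,0,0,-1,0,0,0,0,0,0,-1]
  grip_force: 15

```text
time_s: 3.6
eef_pos: [0.626, 0.0392, 0.2725]
tcp_rot: [1.297, 1.15, -1.297]
wrist_force: [-0.1, 0.2, 0.4]
opening: 0.0654
```

Call:
step_arm:
  plan: [0,0,0,0,0,0,-1,0,0,0,0,0,0,-1,0,0,0,0,0,0,-1]

```text
time_s: 3.9
eef_pos: [0.6261, 0.0392, 0.2732]
tcp_rot: [1.298, 1.15, -1.296]
wrist_force: [-0.2, 0.4, 0.6]
opening: 0.0414
```

```bash
python3 -c "
from h import *
togo(.6265,.038,.092,-.12); print(manip.get_obs()['ft_torque'])"
```

```text
t 3.9 grasp [0.6264 0.0392 0.0928] yaw -0.1198 tilt [ 0.0011 -0.0003] q [-0.03  0.31  1.37  0.    1.46  1.66] open 0.0414 F [-0.2  0.4  0.6]
 shift cm(now axes) [0.08 0.05 0.11] (final axes) [0.08 0.05 0.11] turn deg [ 0.01 -0.02 -0.06]
[ 0.03806386 -0.01041673 -0.01241996]
```

Call:
step_arm:
  plan: [0,0,0,0,0,0,-1,0,0,0,0,0,0,-1,0,0,0,0,0,0,-1,0,0,0,0,0,0,-1,0,0,0,0,0,0,-1]

```text
time_s: 4.4
eef_pos: [0.6261, 0.0384, 0.2733]
tcp_rot: [1.297, 1.148, -1.297]
wrist_force: [0.2, -0.8, 0.2]
opening: 0.0161
```

```bash
python3 -c "
from h import *
togo(.6265,.038,.092,-.12); print(manip.get_obs()['ft_torque'])"
```

```text
t 4.4 grasp [0.6263 0.0381 0.0929] yaw -0.1203 tilt [0.0013 0.0016] q [-0.03  0.31  1.37 -0.    1.46  1.66] open 0.0161 F [ 0.2 -0.8  0.2]
 shift cm(now axes) [0.09 0.04 0.04] (final axes) [0.09 0.04 0.04] turn deg [-0.02  0.09 -0.07]
[ 0.00469232 -0.01835815  0.01680334]
```

Call:
step_arm:
  plan: [0,0,0,0,0,0,-1,0,0,0,0,0,0,-1,0,0,0,0,0,0,-1]
  grip_force: 45

```text
time_s: 4.7
eef_pos: [0.6261, 0.0384, 0.2734]
tcp_rot: [1.297, 1.148, -1.297]
wrist_force: [-0.9, -1.2, 0.4]
opening: 0.0146
```

```bash
python3 -c "
from h import *
togo(.6265,.038,.092,-.12); print(manip.get_obs()['ft_torque'])"
```

```text
t 4.7 grasp [0.6264 0.0381 0.093 ] yaw -0.1203 tilt [0.0013 0.0014] q [-0.03  0.31  1.37 -0.    1.46  1.66] open 0.0146 F [-0.9 -1.2  0.4]
 shift cm(now axes) [0.1  0.04 0.04] (final axes) [0.1  0.04 0.04] turn deg [-0.02  0.08 -0.08]
[-0.15215744  0.00684458  0.01164496]
```

Call:
step_arm:
  plan: [-0.5,0,0,0,0,0,-1,-0.5,0,0,0,0,0,-1,-0.4,0,0,0,0,0,-1,-0.2,0,0,0,0,0,-1,0,0,0,0,0,0,-1]

```text
time_s: 5.2
eef_pos: [0.6269, 0.0383, 0.2778]
tcp_rot: [1.294, 1.153, -1.302]
wrist_force: [5.3, -0.7, -11.9]
opening: 0.0149
```

```bash
python3 -c "
from h import *
togo(.6265,.038,.110,-.12); print(manip.get_obs()['ft_torque'])"
```

```text
t 5.2 grasp [0.626  0.0381 0.0974] yaw -0.1206 tilt [-0.0052  0.0015] q [-0.03  0.32  1.36 -0.    1.48  1.66] open 0.0149 F [  5.3  -0.7 -11.9]
 shift cm(now axes) [-1.26 -0.04  0.04] (final axes) [-1.26 -0.04  0.03] turn deg [-0.04  0.09  0.3 ]
[-0.08751036 -1.01860615  0.0678757 ]
```

Call:
step_arm:
  plan: [-0.7,0,0,0,0,0.3,-1,-0.7,0,0,0,0,0,-1,-0.7,0,0,0,0,0,-1]

```text
time_s: 5.5
eef_pos: [0.6272, 0.0383, 0.2903]
tcp_rot: [1.293, 1.154, -1.304]
wrist_force: [6.8, 0.0, -17.5]
opening: 0.0147
```

```bash
python3 -c "
from h import *
togo(.6265,.038,.110,-.12); print(manip.get_obs()['ft_torque'])"
```

```text
t 5.5 grasp [0.6258 0.0381 0.1099] yaw -0.1208 tilt [-0.0077  0.0018] q [-0.03  0.31  1.34 -0.    1.5   1.66] open 0.0147 F [  6.8   0.  -17.5]
 shift cm(now axes) [-0.01 -0.07  0.04] (final axes) [-0.01 -0.07  0.04] turn deg [-0.04  0.1   0.44]
[-0.13111501 -1.45661171 -0.00479656]
```

Call:
step_arm:
  plan: [-0.4,0,0,0,0,0.4,-1,-0.3,0,0,-5,0,0,-1,-0.3,0,0,-5,0,0,-1]

```text
time_s: 5.8
eef_pos: [0.6273, 0.0383, 0.292]
tcp_rot: [1.161, 1.242, -1.172]
wrist_force: [8.4, -0.3, -18.0]
opening: 0.0148
```

```bash
python3 -c "
from h import *
togo(.6265,.038,.110,-.12+1.57); print(manip.get_obs()['ft_torque'])"
```

```text
t 5.8 grasp [0.6258 0.0381 0.1116] yaw 0.0593 tilt [-0.0086  0.0007] q [-0.03  0.31  1.34 -0.    1.51  1.48] open 0.0148 F [  8.4  -0.3 -18. ]
 shift cm(now axes) [ 0.16 -0.08  0.02] (final axes) [ 0.16 -0.04 -0.08] turn deg [-79.68  -0.31   0.44]
[-0.1781814  -1.55003318 -0.01358578]
```

Call:
step_arm:
  plan: [-0.3,0,0,-8,0,0,-1,-0.3,0,0,-8,0,0,-1,-0.3,0,0,-8,0,0,-1,-0.3,0,0,-8,0,0,-1,-0.3,0,0,-8,0,0,-1]

```text
time_s: 6.3
eef_pos: [0.6289, 0.0381, 0.2926]
tcp_rot: [0.609, 1.496, -0.62]
wrist_force: [6.4, -1.3, -18.4]
opening: 0.0145
```

```bash
python3 -c "
from h import *
togo(.6265,.038,.110,-.12+1.57); print(manip.get_obs()['ft_torque'])"
```

```text
t 6.3 grasp [0.626  0.0379 0.1122] yaw 0.7857 tilt [-0.0117 -0.0104] q [-0.03  0.31  1.33 -0.    1.52  0.76] open 0.0145 F [  6.4  -1.3 -18.4]
 shift cm(now axes) [ 0.22 -0.17 -0.16] (final axes) [ 0.22 -0.04 -0.23] turn deg [-38.05  -0.79   0.45]
[-0.27283637 -1.55991949 -0.01375801]
```

Call:
step_arm:
  plan: [-0.3,0,0,-8,-0.3,0.2,-1,-0.3,0,0,-8,-0.3,0.2,-1,-0.3,0,0,-8,0,0,-1,-0.3,0,0,-7,0,0,-1,-0.3,0,0,-7,0,0,-1]

```text
time_s: 6.8
eef_pos: [0.6291, 0.0382, 0.2926]
tcp_rot: [0.072, 1.585, -0.075]
wrist_force: [6.6, -1.4, -17.2]
opening: 0.0148
```

```bash
python3 -c "
from h import *
togo(.6265,.038,.110,-.12+1.57); print(manip.get_obs()['ft_torque'])
import cv2
f=cams.grab_frame('scene');cv2.imwrite('pics/sc5.png',cv2.resize(f[110:250,110:270,::-1],None,fx=4,fy=4,interpolation=cv2.INTER_CUBIC))"
```

```text
t 6.8 grasp [0.6262 0.038  0.1122] yaw 1.4776 tilt [-0.0025 -0.0158] q [-0.03  0.31  1.33 -0.    1.52  0.06] open 0.0148 F [  6.6  -1.4 -17.2]
 shift cm(now axes) [ 0.22 -0.04 -0.25] (final axes) [ 0.22 -0.05 -0.26] turn deg [ 1.58 -0.9   0.15]
[-0.18108418 -1.68283948 -0.00368622]
```

View pics/sc5.png

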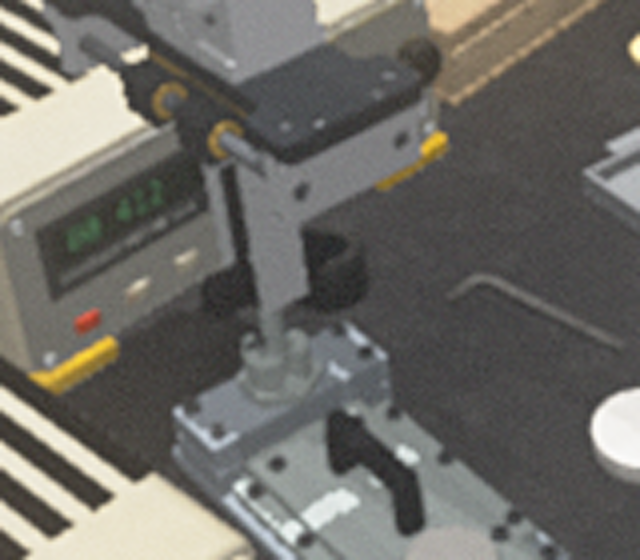

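Call:
step_arm:
  plan: [0,0,0,0,0,0,-1,0.1,0,0,0,0,0,-1,0.1,0,0,0,0,0,-1,0.1,0,0,0,0,0,-1]

```text
time_s: 7.25
eef_pos: [0.6297, 0.0382, 0.286]
tcp_rot: [0.068, 1.587, -0.071]
wrist_force: [0.4, -0.4, -3.8]
opening: 0.0146
```

```bash
python3 -c "
from h import *
togo(.6265,.038,.1055,-.12+1.57); print(manip.get_obs()['ft_torque'])"
```

```text
t 7.25 grasp [0.6265 0.038  0.1056] yaw 1.4823 tilt [-0.0025 -0.0175] q [-0.03  0.32  1.33 -0.    1.51  0.06] open 0.0146 F [ 0.4 -0.4 -3.8]
 shift cm(now axes) [ 0.01 -0.04 -0.32] (final axes) [ 0.01 -0.05 -0.32] turn deg [ 1.85 -1.    0.16]
[-0.18252112 -0.27950957 -0.0467167 ]
```

Call:
step_arm:
  plan: [0.1,0,0,0,0,0,-0.4,0,0,0,0,0,0,-0.2,0,0,0,0,0,0,0.2,0,0,0,0,0,0,0.2,0,0,0,0,0,0,0.2]

```text
time_s: 7.75
eef_pos: [0.6295, 0.039, 0.2932]
tcp_rot: [0.069, 1.58, -0.069]
wrist_force: [0.4, 0.1, -0.8]
opening: 0.0512
```

Call:
step_arm:
  plan: [-3,0,0,0,0,0,0.2,-4,0,0,0,0,0,0.2,-3,0,0,0,0,0,0.2,0,0,0,0,0,0,0.2]

```text
time_s: 8.15
eef_pos: [0.63, 0.0391, 0.3956]
tcp_rot: [0.069, 1.584, -0.069]
wrist_force: [0.3, 0.7, 0.8]
opening: 0.0562
```

```bash
python3 -c "
from h import *
togo(.556,.048,.13,-.14)
import cv2
f=cams.grab_frame('scene');cv2.imwrite('pics/sc6.png',cv2.resize(f[110:290,110:310,::-1],None,fx=4,fy=3.3,interpolation=cv2.INTER_CUBIC))"
```

```text
t 8.15 grasp [0.6275 0.0393 0.2152] yaw 1.4833 tilt [-0.0003 -0.014 ] q [-0.03  0.28  1.17  0.    1.71  0.06] open 0.0562 F [0.3 0.7 0.8]
 shift cm(now axes) [ 8.62  0.24 -7.33] (final axes) [ 8.52 -7.45  0.15] turn deg [93.01 -0.6   0.66]
```

View pics/sc6.png

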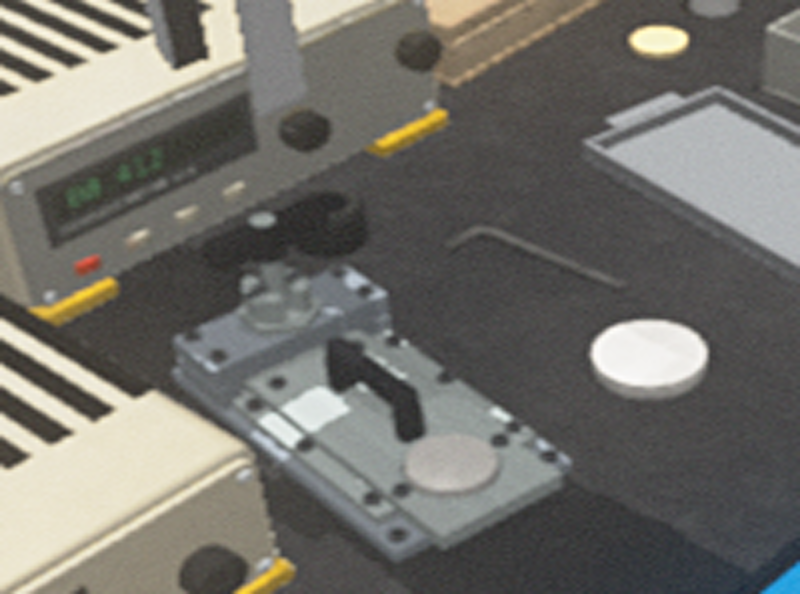

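Call:
step_arm:
  plan: [0,0,-3.7,8.5,0,0,1,0,0,-3.6,8.5,0,0,1,0,0,0,8.5,0,0,1,0,0,0,8.5,0,0,1,0,0,0,8.5,0,0,1]

```text
time_s: 8.7
eef_pos: [0.554, 0.0513, 0.3796]
tcp_rot: [0.649, 1.507, -0.673]
wrist_force: [-0.2, 0.1, 0.3]
opening: 0.0925
```

Call:
step_arm:
  plan: [0,0,0,8.5,0,0,1,0,0,0,8.5,0,0,1,0,0,0,8.5,0,0,1,0,0,0,8.5,0,0,1,0,0,0,8.5,0,0,1]

```text
time_s: 9.2
eef_pos: [0.5515, 0.0515, 0.3664]
tcp_rot: [1.196, 1.245, -1.268]
wrist_force: [0.1, -0.6, -0.3]
opening: 0.0943
```

```bash
python3 -c "
from h import *
togo(.5555,.048,.10,-.14)"
```

```text
t 9.2 grasp [0.5406 0.0518 0.1863] yaw -0.0206 tilt [-0.0603 -0.0005] q [-0.01  0.13  1.4   0.    1.67  1.58] open 0.0943 F [ 0.1 -0.6 -0.3]
 shift cm(now axes) [8.56 0.92 0.35] (final axes) [8.6  0.44 0.29] turn deg [6.84 0.18 3.46]
```

Call:
step_arm:
  plan: [0,0,0,6.8,0.2,3.5,1,3,0.4,0.3,0,0,0,1,3,0,0,0,0,0,1,2,0,0,0,0,0,0.6,0,0,0,0,0,0,0.6]

```text
time_s: 9.7
eef_pos: [0.5517, 0.048, 0.2728]
tcp_rot: [1.31, 1.145, -1.327]
wrist_force: [-0.2, -0.2, 0.2]
opening: 0.0814
```

```bash
python3 -c "
from h import *
togo(.5555,.048,.05,-.14)
import cv2
f=cams.grab_frame('scene');cv2.imwrite('pics/sc7.png',cv2.resize(f[110:290,110:310,::-1],None,fx=4,fy=3.3,interpolation=cv2.INTER_CUBIC))"
```

```text
t 9.7 grasp [0.5493 0.0481 0.0925] yaw -0.1472 tilt [-0.0129  0.0013] q [-0.02  0.16  1.55  0.    1.44  1.7 ] open 0.0814 F [-0.2 -0.2  0.2]
 shift cm(now axes) [ 4.24  0.43 -0.06] (final axes) [ 4.24  0.38 -0.05] turn deg [-0.41  0.07  0.74]
```

View pics/sc7.png

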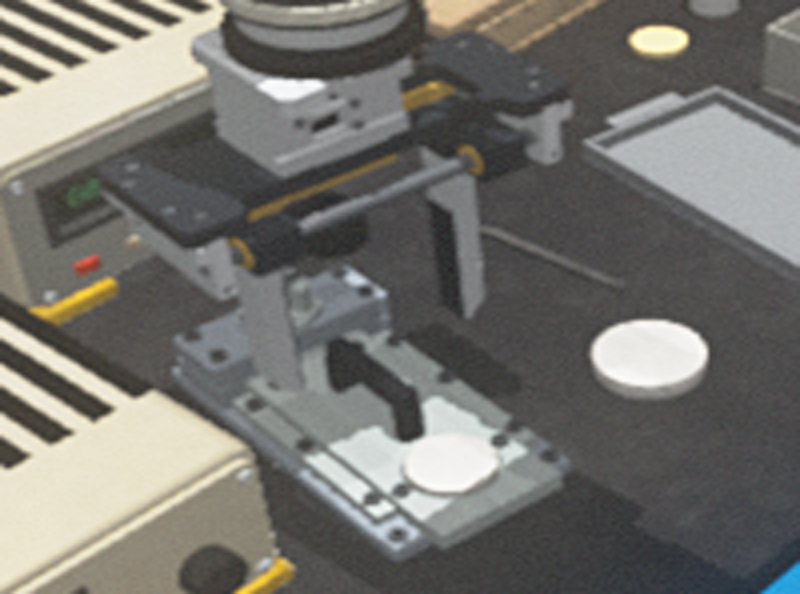

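Call:
step_arm:
  plan: [1.5,0.4,0,-0.4,0,0.7,0,1.5,0,0,0,0,0,0,1.0,0,0,0,0,0,0,0,0,0,0,0,0,0,0,0,0,0,0,0,0]
  grip_force: 15

```text
time_s: 10.25
eef_pos: [0.557, 0.0475, 0.2362]
tcp_rot: [1.314, 1.135, -1.307]
wrist_force: [-0.2, -0.2, 0.0]
opening: 0.047
```

```bash
python3 -c "
from h import *
togo(.5555,.048,.05,-.14)
import cv2
f=cams.grab_frame('scene');cv2.imwrite('pics/sc8.png',cv2.resize(f[150:270,150:250,::-1],None,fx=5,fy=5,interpolation=cv2.INTER_CUBIC))"
```

```text
t 10.25 grasp [0.5582 0.0473 0.0558] yaw -0.1398 tilt [0.0065 0.0002] q [-0.02  0.2   1.59 -0.    1.35  1.69] open 0.047 F [-0.2 -0.2  0. ]
 shift cm(now axes) [ 0.58 -0.16 -0.03] (final axes) [ 0.58 -0.16 -0.03] turn deg [ 0.01  0.01 -0.37]
```

View pics/sc8.png

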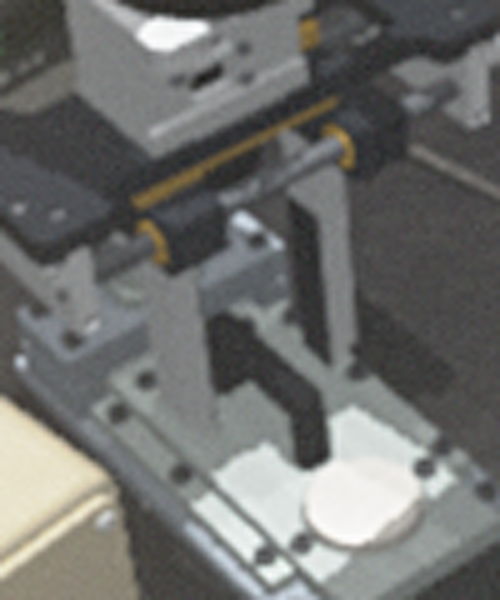

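Call:
step_arm:
  plan: [0.6,-0.2,0,0,0,-0.4,0,0,0,0,0,0,0,-1,0,0,0,0,0,0,-1,0,0,0,0,0,0,-1,0,0,0,0,0,0,-1]

```text
time_s: 10.8
eef_pos: [0.5556, 0.0479, 0.2325]
tcp_rot: [1.313, 1.137, -1.308]
wrist_force: [0.7, -0.2, -0.2]
opening: 0.0186
```

Call:
step_arm:
  plan: [0,0,0,0,0,0,-1,0,0,0,0,0,0,-1,0,0,0,0,0,0,-1,0,0,0,0,0,0,-1]

```text
time_s: 11.2
eef_pos: [0.5557, 0.0478, 0.2326]
tcp_rot: [1.313, 1.137, -1.308]
wrist_force: [-0.6, -0.3, 0.4]
opening: 0.0119
```

Call:
step_arm:
  plan: [0,0,0,0,0,0,-1,0,0,0,0,0,0,-1,0,0,0,0,0,0,-1]
  grip_force: 40

```text
time_s: 11.5
eef_pos: [0.5557, 0.0477, 0.2326]
tcp_rot: [1.313, 1.137, -1.309]
wrist_force: [-0.0, -0.5, 0.4]
opening: 0.0112
```

```bash
python3 -c "
from h import *
togo(.5555,.048,.05,-.14)
togo(.5555-.05*.99,.048+.05*.1395,.05,-.14)"
```

```text
t 11.5 grasp [0.5563 0.0477 0.0522] yaw -0.1396 tilt [ 0.0038 -0.0001] q [-0.02  0.2   1.59 -0.    1.34  1.69] open 0.0112 F [-0.  -0.5  0.4]
 shift cm(now axes) [ 0.22 -0.02 -0.02] (final axes) [ 0.22 -0.02 -0.02] turn deg [ 0.02 -0.01 -0.22]
t 11.5 grasp [0.5563 0.0477 0.0522] yaw -0.1396 tilt [ 0.0038 -0.0001] q [-0.02  0.2   1.59 -0.    1.34  1.69] open 0.0112 F [-0.  -0.5  0.4]
 shift cm(now axes) [ 0.2  -5.02 -0.02] (final axes) [ 0.22 -5.02 -0.02] turn deg [ 0.02 -0.01 -0.22]
```

Call:
step_arm:
  plan: [0,-0.7,0,0,0,0,-1,0,-1,0,0,0,0,-1,0,-1,0,0,0,0,-1,0,-1,0,0,0,0,-1]

```text
time_s: 11.9
eef_pos: [0.5179, 0.053, 0.2327]
tcp_rot: [1.315, 1.133, -1.305]
wrist_force: [2.0, -0.6, -1.0]
opening: 0.0112
```

```bash
python3 -c "
from h import *
togo(.5555-.05*.99,.048+.05*.1395,.052,-.14);print(manip.get_obs()['ft_torque'])
import cv2
f=cams.grab_frame('scene');cv2.imwrite('pics/sc9.png',cv2.resize(f[110:310,110:310,::-1],None,fx=3,fy=3,interpolation=cv2.INTER_CUBIC))"
```

```text
t 11.9 grasp [0.5194 0.0528 0.0523] yaw -0.1401 tilt [ 0.0082 -0.0004] q [-0.01  0.12  1.69 -0.    1.33  1.7 ] open 0.0112 F [ 2.  -0.6 -1. ]
 shift cm(now axes) [ 0.02 -1.21 -0.03] (final axes) [ 0.03 -1.21 -0.03] turn deg [-0.01 -0.02 -0.47]
[-0.03053239 -0.35422931 -0.03179251]
```

View pics/sc9.png

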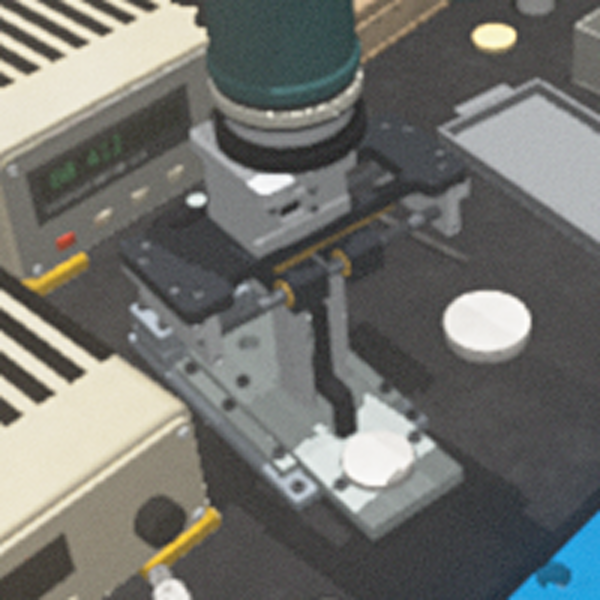

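Call:
step_arm:
  plan: [0,-1,0,0,0,-0.4,-1,0,-1,0,0,0,0,-1,0,-1,0,0,0,0,-1,-1,0,0,0,0,0,-1,-1,0,0,0,0,0,-1]

```text
time_s: 12.45
eef_pos: [0.4808, 0.0582, 0.25]
tcp_rot: [1.305, 1.149, -1.32]
wrist_force: [0.6, 0.2, -4.1]
opening: 0.0117
```

```bash
python3 -c "
from h import *
togo(.5421,-.2345,.11,-.149);print(manip.get_obs()['ft_torque'])"
```

```text
t 12.45 grasp [0.4787 0.0583 0.0696] yaw -0.1391 tilt [-0.0116  0.0009] q [0.   0.03 1.74 0.   1.38 1.71] open 0.0117 F [ 0.6  0.2 -4.1]
 shift cm(now axes) [-4.13 10.09 28.14] (final axes) [-4.04 10.41 28.03] turn deg [0.57 0.06 0.66]
[ 0.0509829  -0.07228965  0.01225392]
```

Call:
step_arm:
  plan: [-1.3,0,0.5,0.2,0,0.6,-1,-1.3,0.5,1,0.2,0,0,-1,-1,0.8,2,0.2,0,0,-1,-0.6,1,2.5,0,0,0,-1,0,1,2.5,0,0,0,-1]

```text
time_s: 12.95
eef_pos: [0.5024, -0.0334, 0.2992]
tcp_rot: [1.316, 1.133, -1.314]
wrist_force: [0.6, 0.6, -5.6]
opening: 0.0114
```

```bash
python3 -c "
from h import *
togo(.5421,-.2345,.11,-.149);print(manip.get_obs()['ft_torque'])"
```

```text
t 12.95 grasp [ 0.503  -0.0337  0.1188] yaw -0.1452 tilt [0.0034 0.0012] q [-0.18  0.03  1.64 -0.    1.47  1.54] open 0.0114 F [ 0.6  0.6 -5.6]
 shift cm(now axes) [ 0.92  6.84 19.32] (final axes) [ 0.88  6.91 19.3 ] turn deg [ 0.22  0.07 -0.19]
[ 0.02122718 -0.1038048   0.03757403]
```

Call:
step_arm:
  plan: [0,1,2.8,0,0,0,-1,0,1,2.8,0,0,0,-1,0,1,2.8,0,0,0,-1,0,1,2.8,0,0,0,-1,0,1,2.8,0,0,0,-1]

```text
time_s: 13.45
eef_pos: [0.5334, -0.1904, 0.3065]
tcp_rot: [1.319, 1.124, -1.312]
wrist_force: [-0.5, 0.0, -4.5]
opening: 0.0117
```

Call:
step_arm:
  plan: [0,0.8,2.2,0,0,0,-1,0,0.4,1.2,0,0,0,-1,0,0.2,0.4,0,0,0,-1,0,0,0,0,0,0,-1]

```text
time_s: 13.85
eef_pos: [0.5418, -0.2389, 0.3092]
tcp_rot: [1.323, 1.117, -1.318]
wrist_force: [1.0, 0.2, -4.8]
opening: 0.0116
```

```bash
python3 -c "
from h import *
togo(.5421,-.2345,.07,-.149);print(manip.get_obs()['ft_torque'])
import cv2
for n in ('scene','top'):
    f=cams.grab_frame(n);cv2.imwrite(f'pics/{n}10.png',f[:,:,::-1])
a=cv2.imread('pics/scene10.png')[60:260,180:430]; cv2.imwrite('pics/s10.png',cv2.resize(a,None,fx=3,fy=3,interpolation=cv2.INTER_CUBIC))
a=cv2.imread('pics/top10.png')[100:260,190:390]; cv2.imwrite('pics/t10.png',cv2.resize(a,None,fx=4,fy=3.7,interpolation=cv2.INTER_CUBIC))
"
```

```text
t 13.85 grasp [ 0.5438 -0.2404  0.1289] yaw -0.1566 tilt [0.0124 0.0065] q [-0.51  0.21  1.42 -0.    1.5   1.22] open 0.0116 F [ 1.   0.2 -4.8]
 shift cm(now axes) [ 5.88 -0.11 -0.48] (final axes) [ 5.88 -0.03 -0.44] turn deg [-0.43  0.37 -0.71]
[ 0.06315266 -0.00887246 -0.0148301 ]
```

View pics/s10.png

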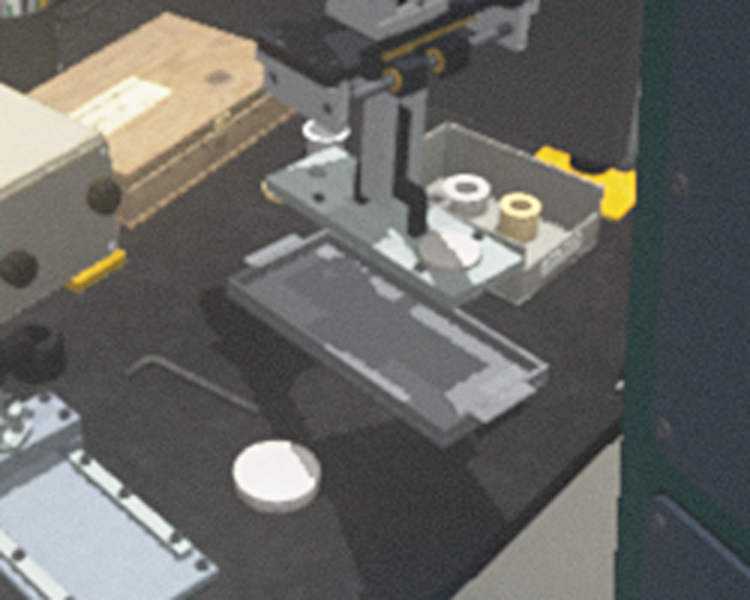

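View pics/t10.png

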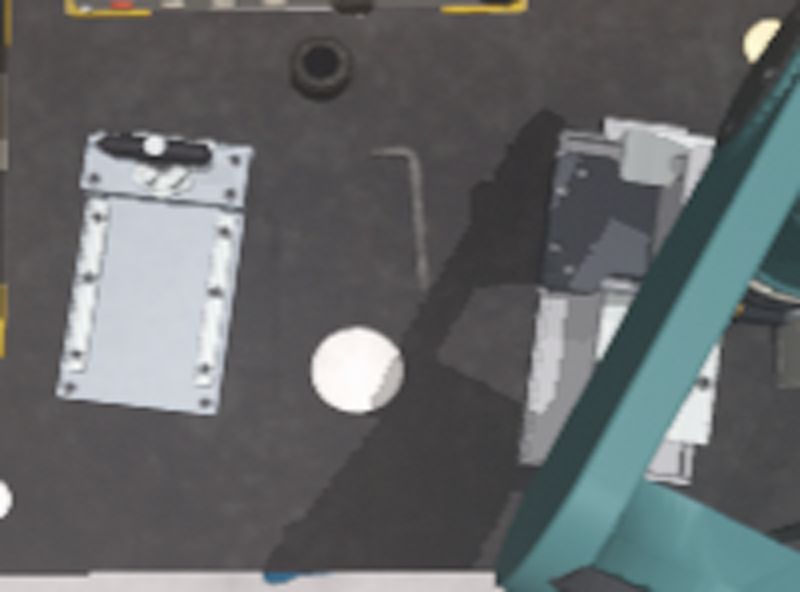

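Call:
step_arm:
  plan: [1,0,-0.4,-0.4,0.4,-0.7,-1,2,0,0,0,0,0,-1,1.5,0,0,0,0,0,-1,0.8,0,0,0,0,0,-1,0,0,0,0,0,0,-1]

```text
time_s: 14.45
eef_pos: [0.5424, -0.2281, 0.2525]
tcp_rot: [1.314, 1.146, -1.312]
wrist_force: [0.7, 0.0, -4.1]
opening: 0.0118
```

```bash
python3 -c "
from h import *
togo(.5421,-.2345,.0445,-.149);print(manip.get_obs()['ft_torque'])
import cv2
f=cams.grab_frame('scene');cv2.imwrite('pics/sc11.png',cv2.resize(f[90:240,230:400,::-1],None,fx=4,fy=4,interpolation=cv2.INTER_CUBIC))
"
```

```text
t 14.45 grasp [ 0.5418 -0.2271  0.0721] yaw -0.1407 tilt [-0.0037 -0.0047] q [-0.5   0.25  1.49  0.    1.41  1.22] open 0.0118 F [ 0.7  0.  -4.1]
 shift cm(now axes) [2.76 0.08 0.65] (final axes) [2.76 0.07 0.64] turn deg [ 0.48 -0.27  0.22]
[ 0.06387458 -0.03031855  0.03004747]
```

View pics/sc11.png

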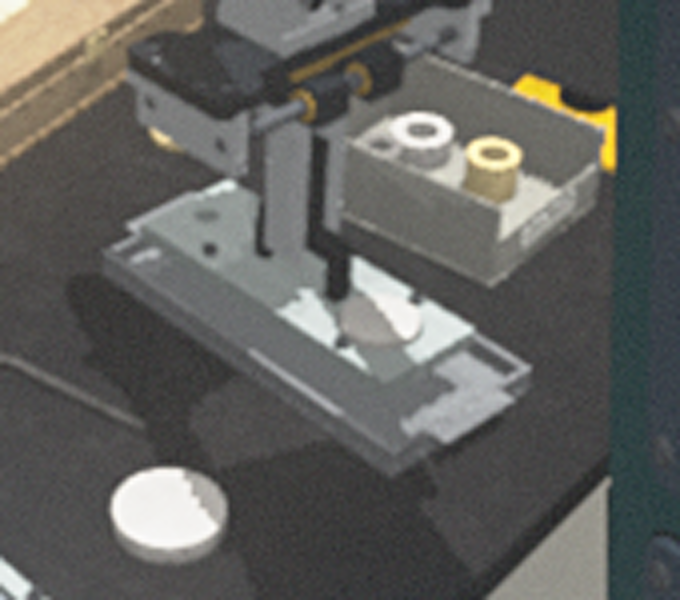

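Aligned above the tray at 32 mm underside height, disc seated. Shift 6 mm sideways and lower.

Call:
step_arm:
  plan: [0.3,0,0.6,0.4,-0.2,0.2,-1,0.8,0,0,0,0,0,-1,0.7,0,0,0,0,0,-1,0.4,0,0,0,0,0,-1,0,0,0,0,0,0,-1]

```text
time_s: 15.0
eef_pos: [0.5423, -0.2352, 0.2318]
tcp_rot: [1.319, 1.131, -1.315]
wrist_force: [-0.3, 0.3, -4.5]
opening: 0.0114
```

```bash
python3 -c "
from h import *
togo(.5421,-.2345,.0445,-.149);print(manip.get_obs()['ft_torque'])"
```

```text
t 15.0 grasp [ 0.5432 -0.2355  0.0514] yaw -0.1486 tilt [0.0051 0.0009] q [-0.51  0.27  1.51  0.    1.36  1.21] open 0.0114 F [-0.3  0.3 -4.5]
 shift cm(now axes) [ 0.69 -0.04 -0.07] (final axes) [ 0.69 -0.04 -0.07] turn deg [ 0.02  0.05 -0.29]
[ 0.01096851 -0.0230192   0.00261688]
```

Call:
step_arm:
  plan: [0.3,0,0,0,0,-0.3,-1,0.2,0,0,0,0,0,-1,0.2,0,0,0,0,0,-1,0.1,0,0,0,0,0,-1]

```text
time_s: 15.4
eef_pos: [0.5427, -0.2355, 0.2246]
tcp_rot: [1.317, 1.133, -1.318]
wrist_force: [-2.7, 1.4, 2.0]
opening: 0.0114
```

```bash
python3 -c "
from h import *
togo(.5421,-.2345,.0445,-.149);print(manip.get_obs()['ft_torque'])"
```

```text
t 15.4 grasp [ 0.5428 -0.2358  0.0442] yaw -0.1487 tilt [0.0009 0.0015] q [-0.5   0.28  1.51 -0.    1.35  1.21] open 0.0114 F [-2.7  1.4  2. ]
 shift cm(now axes) [-0.03 -0.07 -0.09] (final axes) [-0.03 -0.07 -0.09] turn deg [ 0.02  0.09 -0.05]
[ 0.30699097  0.4464294  -0.02106118]
```

Force has reversed: carrier is on the tray floor. Release and rise.

Call:
step_arm:
  plan: [0,0,0,0,0,0,-0.5,0,0,0,0,0,0,-0.2,0,0,0,0,0,0,0,0,0,0,0,0,0,0,0,0,0,0,0,0,0]

```text
time_s: 15.9
eef_pos: [0.5443, -0.2362, 0.2292]
tcp_rot: [1.318, 1.124, -1.313]
wrist_force: [0.2, 0.4, -0.4]
opening: 0.0459
```

Call:
step_arm:
  plan: [-1,0,0,0,0,0,0,-3,0,0,0,0,0,0,-4,0,0,0,0,0,0,-4,0,0,0,0,0,0,0,0,0,0,0,0,0]

```text
time_s: 16.4
eef_pos: [0.5428, -0.2353, 0.3545]
tcp_rot: [1.318, 1.126, -1.314]
wrist_force: [0.7, -0.6, 0.2]
opening: 0.0466
```

Call:
step_arm:
  plan: [-2,-2,-4,0,0,0,0,-1,-2,-4,0,0,0,0,0,-2,-4,0,0,0,0,0,-2,-4,0,0,0,0,0,-2,-4,0,0,0,0]

```text
time_s: 16.9
eef_pos: [0.4732, -0.0229, 0.3838]
tcp_rot: [1.327, 1.116, -1.319]
wrist_force: [0.4, -0.1, -0.5]
opening: 0.0472
```

Call:
step_arm:
  plan: [0,-3,-3,0,0,0,0,0,-4,0,0,0,0,0,0,-4,0,0,0,0,0,0,0,0,0,0,0,0]

```text
time_s: 17.3
eef_pos: [0.3631, 0.0305, 0.3817]
tcp_rot: [1.322, 1.123, -1.311]
wrist_force: [2.1, -0.1, 0.2]
opening: 0.0468
```

```bash
python3 -c "
from h import *
togo(.5421,-.2345,.0445,-.149)
import cv2
for n in ('scene','top'):
    f=cams.grab_frame(n);cv2.imwrite(f'pics/{n}12.png',f[:,:,::-1])
a=cv2.imread('pics/scene12.png')[100:260,150:400]; cv2.imwrite('pics/s12.png',cv2.resize(a,None,fx=3,fy=3,interpolation=cv2.INTER_CUBIC))
a=cv2.imread('pics/top12.png')[110:250,190:390]; cv2.imwrite('pics/t12.png',cv2.resize(a,None,fx=4,fy=4,interpolation=cv2.INTER_CUBIC))
"
```

```text
t 17.3 grasp [0.3652 0.0297 0.2013] yaw -0.1497 tilt [0.012  0.0024] q [-0.07 -0.34  1.8  -0.    1.67  1.65] open 0.0468 F [ 2.1 -0.1  0.2]
 shift cm(now axes) [15.99 21.46 23.49] (final axes) [15.68 21.63 23.55] turn deg [-0.04  0.14 -0.69]
```

View pics/s12.png

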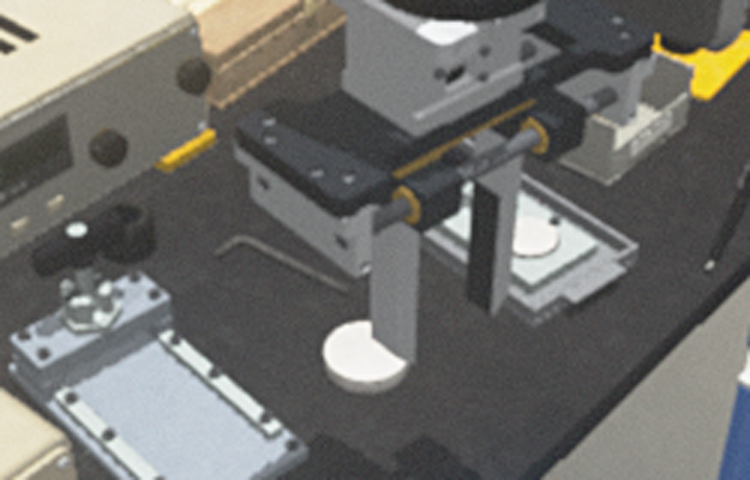

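View pics/t12.png

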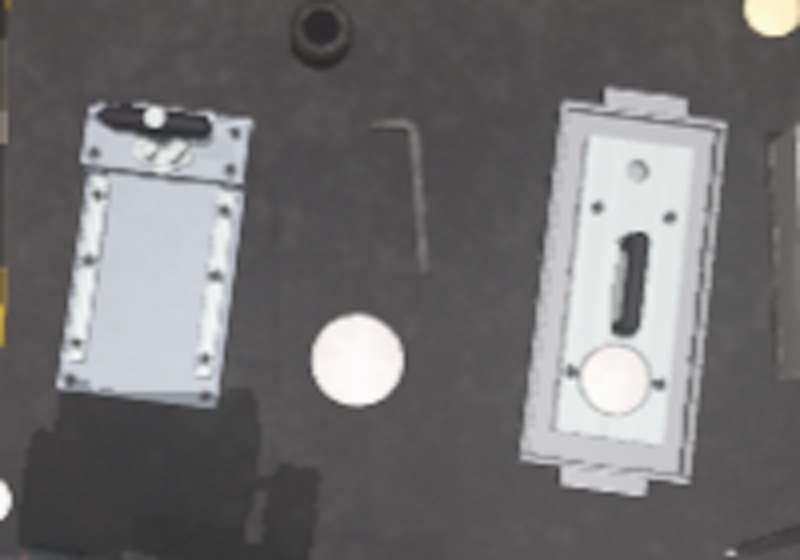

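```bash
python3 -c "
from h import *
a=back('top',T(586,137),.014);b=back('top',T(694,149),.014);c=back('top',T(662,444),.014);d=back('top',T(553,430),.014)
print((a+b+c+d)/4,'tray .5421 -.2345')
print(back('top',T(97,118),.11),back('top',T(212,125),.11), manip.get_obs()['qd'].round(3))
print(manip.close_job())"
```

```text
[ 0.54267624 -0.2340388   0.014     ] tray .5421 -.2345
[0.628184   0.07013657 0.11      ] [0.62348723 0.00729193 0.11      ] [-0.014  0.049 -0.035 -0.004 -0.007  0.   ]
the job is handed in; nothing more can be done
None
```

I latched the plunger up, moved the carrier into the tray with the disc still in its pocket, and handed the job in at about 17.4 s of the 64 s. No verdict was reported.

- **Plunger:** I gripped the T-handle, lifted it about 19 mm and turned it about 91° anticlockwise. I lowered it until the pull dropped away at about 12.6 mm of lift, then released it. The last top picture shows the bar crosswise to the dock, still latched.
- **Carrier:** I slid it straight out of the dock, lifted it with the tool within about 1° of level, and lowered it until the wrist force showed it had touched the tray floor.
- **Final checks:** The plate's middle measures about 1 mm from the tray's middle. Its direction agrees with the tray's by eye and by the tool yaw at release (-0.149 rad for both). The disc sits in its pocket between the two screws. The gripper is open and clear of everything.

No check failed. The arm's joints read up to 0.05 rad/s just before I handed in, probably the arm settling after its last move. I had no direct reading of the plunger lift or the carrier tilt; both are judged from the tool pose and the pictures.

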